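# Lay out the film-loading kit before lights-out

## Robot

A 6-joint arm with a two-finger parallel gripper is mounted at the origin on the work surface. World frame = base frame: x ahead of the robot, y to its left, z up, the work surface at z = 0. Lengths are in m, angles in degrees, forces in N, time in s.
With the tool pointing down it reaches from about 0.4 to 0.825 m from the base axis. Payload 7 kg.
Tool frame: the origin (TCP) lies midway between the tips of the shut fingers; the grasp point (between the pads) lies r.grip_depth behind it (r.grip_depth is the distance from the TCP to the grasp point, in m); z points along the fingers, y is the line along which they close (so a half turn about z gives the same grasp; the last joint's range is limited). The gripper opens to 88 mm and grips with 3 to 60 N. Pads are 19 mm wide; open, the fingers measure 130 mm over their backs; the gripper's body (78 mm by 193 mm) begins 47 mm behind the grasp point.
Start: joints at [-52.764, 20.546, 0.682, 0, -70.136, -16.507], TCP at [0.239, -0.631, 0.227] pointing down, gripper open.
Joint ranges: [-176.03, 176.03], [-82.01, 121.73], [-58.28, 71.71], [-173.87, 95.51], [-174.79, -0.11], [-173.66, 173.66]. Speed limits (degrees/s): [136.94, 136.94, 172.46, 180, 180, 180].

## Interface

Orientations are given as [roll, pitch, yaw] about the fixed x, y, z axes, in that order (R = Rz(yaw) Ry(pitch) Rx(roll)).
In Python, from plant import r gives the robot as it stands.
- The arm moves only by the shell command python3 -m pendant 'ROWS' [OPENING] [FORCE]. ROWS is a JSON list of rows, 1 to 12 of them, each of 6 numbers: dx, dy, dz in m, then a rotation vector rx, ry, rz in degrees; each row is the pose to reach, as a shift and turn from the pose commanded when the command began, along the tool's axes at that moment; what a row does not reach only later rows make up. A row lasts 1/12 s, in which the tool goes at most 0.0417 m and 7.16 degrees, less where a joint would pass 70% of its speed; a pose out of reach is approached as far as the arm can. OPENING is the finger opening in m, set as the command begins (- or left out keeps the last). The fingers move at their own pace and stop on an object; FORCE is the grip in N (left out, the last holds). Time passes only in rows, so rows that do not move let the fingers close. It prints the time, the measured TCP pose, the force, the opening and the grip force at its end.
- r.get_state(): the state, without advancing time (a new reading comes with each control period).
- r.capture(name): name is "side" or "top" or "wrist"; returns a dict with "frame" (480x640x3 uint8, red, green, blue), "z_map" (480x640 float32, m along the optical axis (not along the pixel's ray), 0 where there is no reading), "fx", "fy", "cx", "cy" (pixels), "cam_to_world" (4x4, takes a point from camera to world coordinates). Camera axes: x right, y down, z forward; pixel columns grow to the right and rows downward; lengths in m; the calibration is good to about 2 mm. The wrist camera is an equidistant fisheye: a pixel r from the principal point sees the ray r / f radians off the axis. A picture is of the moment at which its call begins.
- r.close_job(): hands the job in; it is judged then, once.
The state is a dict: "time_s": time; "joints": joint angles; "qd": joint speeds; "joint_torque": joint torques, N m; "tcp_pos": TCP position; "eef_rot": TCP orientation; "contact_force": force on the tool from outside, world axes, zero at the start; "moment": the same for the moment, N m; "gripper_width": finger opening in m; "gripper_force": force on a finger pad.
Only numpy, scipy, OpenCV 4.12 (cv2) and the standard library are available. Lean on these libraries where they do the work, as an engineer would, in place of code of your own. Each camera call takes 0.05 s, during which the arm holds its last target. There are 200 camera calls.

## Task

Lay out the loading kit so it can be found by touch in the dark: put the clear slide frame flat in the middle of the cork pad and set the chrome lens cap centred on top of the frame as a weight; stand the ruby red lamp cover upright on the counter straight out from the middle of the film safe's hasp side, leaving 10 cm of counter between the cover's near edge and the safe's steel front wall. Lay the black winding key flat on the counter midway between the safe's front wall and the ruby cover, in front of the hasp, with its length parallel to that wall. Leave the amber lamp cover, the film canister and the loupe where they stand, and let go of everything.

Things in the scene. Friction and masses are not known exactly. Their poses are not given: they have to be found in the camera images.
- film_safe: Film safe: fixed closed grey steel box, 110 mm deep (own x) by 150 mm wide (own y), 50 mm high. Origin at the centre of its underside, z up. Its front wall is the face at own x = -55 mm, turned roughly towards the robot and within 0.25 rad of square to it; a small chrome hasp with a brass staple sits at its middle and sticks out less than 10 mm. Its own -x axis points straight out of the front.
- cork_pad: Cork pad: fixed tan square, 110 x 110 mm, 5 mm thick, on the counter. Origin at the centre of its underside, z up. 
- slide_frame: Clear acrylic slide frame with a brown film chip in its window: a chunky flat square 54 x 54 mm, 18 mm thick, lying flat; the window is closed, so its top bears things. Origin at the centre of its underside, z up. x and y run along its edges, and it starts within 0.35 rad of square to the robot.
- lens_cap: Chrome lens mount cap: pale shiny metal disc with a thin dark line round its side, 44 mm across, 16 mm high, lying flat with its bevelled face up. Origin at the centre of its underside, z up. 
- winding_key: Black enamel winding key with a brass tip and a brass rivet, lying flat: 70 mm long along its own x, 10 mm thick. Origin at the centre of its underside, z up. The flat bow, 34 mm wide, spans own x -35 to -13 mm; the shaft, 12 mm wide (own y), spans x -13 to +35 mm, brass at its end. Grip it across the shaft at own x about 0 to +10 mm (its centre of mass is near own x -5 mm).
- ruby_cover: Ruby red darkroom lamp cover: dome standing on its open rim (black band), 56 mm across with upright sides up to 26 mm, 44 mm high. Origin at the centre of its underside, z up. 
- amber_cover: Amber yellow lamp cover of the same shape and size as the ruby one (56 mm across, 44 mm high); not to be moved. Origin at the centre of its underside, z up. 
- canister: Green film canister with a light green cap, 34 mm across, 50 mm high; not to be moved. Origin at the centre of its underside, z up. 
- loupe: Loupe with a blue top on a clear foot, 42 mm across, 44 mm high; not to be moved. Origin at the centre of its underside, z up. 
Mind the look-alikes: they are no part of the job. Of the things that look like the winding_key, the middle-sized one is meant. Leave any blue look-alike of the slide_frame alone.

How it is judged:
By the outcome, as a careful person would: the job done as asked, in the order asked, and still so for the second after the job is handed in, with the robot touching nothing.
It also fails if it takes over 102 s, if anything falls off the work surface, if the arm or the gripper's body presses on something with over 40 N, if the wrist force passes 120 N, or if a joint passes its speed limit or range.

## Working session

There is one attempt and no reset: what is moved stays moved. The work goes in short steps, Python scripts to look and compute and a shell command to move; the robot and the scene stay as the last step left them, time stands still between calls to the robot, and variables do not carry over. Pictures are saved under pics/ and viewed, at most 14 in all, crops included, and the job is handed in when it is done.

```bash
ls; mkdir -p pics
python3 - <<'E'
from plant import r
import cv2,pickle
for n in("top","side"):
    c=r.capture(n);pickle.dump(c,open(f"{n}0.pkl","wb"));cv2.imwrite(f"pics/{n}0.png",c["frame"][:,:,::-1])
    print(n,c["fx"],c["fy"],c["cx"],c["cy"],c["cam_to_world"].round(3).tolist())
print(r.grip_depth,r.get_state())
E
```

```text
pics
top 566.0947815240822 566.0947815240822 318.4363764508885 236.1730298218353 [[0.02, -0.986, 0.163, 0.34], [-1.0, -0.019, 0.01, 0.004], [-0.007, -0.163, -0.987, 1.159], [0.0, 0.0, 0.0, 1.0]]
side 437.839211461908 437.839211461908 323.7538392801986 243.1743599616747 [[-0.995, -0.064, 0.075, 0.465], [-0.097, 0.486, -0.869, 0.867], [0.019, -0.872, -0.49, 0.528], [0.0, 0.0, 0.0, 1.0]]
0.0188 {'time_s': 0.1, 'joints': array([-5.27635810e+01,  2.05856796e+01,  6.38791289e-01, -1.73121030e-02,
       -7.01358614e+01, -1.65073386e+01]), 'qd': array([ 0.1185654 , -0.12552985,  0.09007047,  0.11966582,  0.05136213,
        0.07742174]), 'joint_torque': array([-1.51843884e-03, -5.84162557e+01,  2.93753690e+01,  7.01556444e+00,
        1.01882775e-02, -4.59843875e-05]), 'tcp_pos': array([ 0.23873652, -0.63090103,  0.22573459]), 'eef_rot': array([ 1.79916036e+02, -7.90978729e-03, -1.59276808e+02]), 'contact_force': array([ 0.08071786, -0.05117631,  0.24508883]), 'moment': array([-0.01577549, -0.04337093,  0.02693754]), 'gripper_force': 0.0, 'gripper_width': 0.0874652523719934}
```

View pics/top0.png

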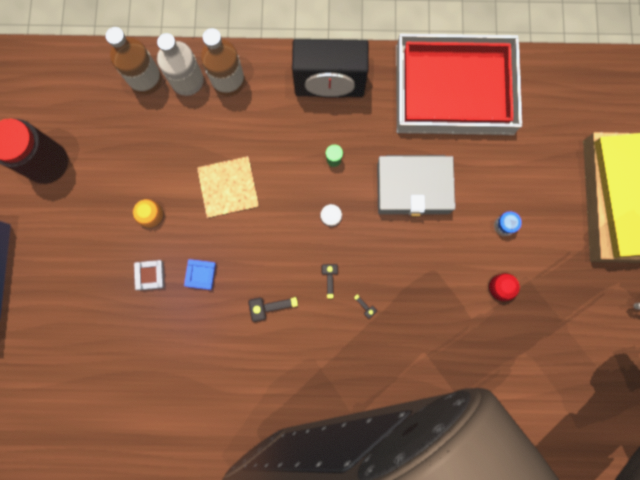

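View pics/side0.png

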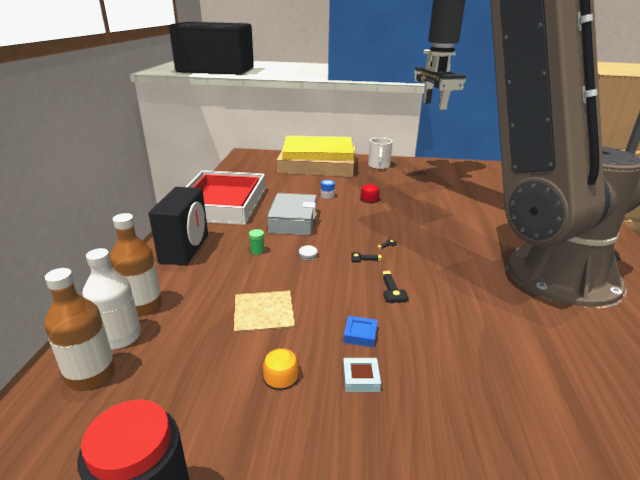

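Top view: the clear frame is at (149,275), with the blue look-alike at (200,275). The middle-sized key is at (330,282), between the big one at (272,307) and the small one at (365,306). The chrome cap is at (331,215), ruby at (505,287), amber at (147,213), pad at (228,187) and safe at (416,184) with its hasp at (417,205). The side view agrees with this.

```bash
cat > h.py <<'E'
import numpy as np,cv2,pickle
def cloud(c):
    v,u=np.mgrid[0:480,0:640];z=c["z_map"]
    P=np.stack([(u-c["cx"])/c["fx"]*z,(v-c["cy"])/c["fy"]*z,z],-1)
    M=c["cam_to_world"];return P@M[:3,:3].T+M[:3,3]
def pix(c,u,v,h):
    M=c["cam_to_world"];d=M[:3,:3]@[(u-c["cx"])/c["fx"],(v-c["cy"])/c["fy"],1];return M[:3,3]+d*(h-M[2,3])/d[2]
def rect(c,mask,h):  # min-area rect of mask projected on plane z=h
    v,u=np.nonzero(mask);q=np.array([pix(c,a,b,h)[:2] for a,b in zip(u,v)])
    (x,y),(w,l),a=cv2.minAreaRect((q*1000).astype(np.float32));return q.mean(0).round(4),np.round([x,y,w,l,a],1),len(u)
E
python3 - <<'E'
from h import *
c=pickle.load(open("top0.pkl","rb"));W=cloud(c)
print("table z",[W[y,x].round(4).tolist() for x,y in[(300,250),(180,240),(450,250),(100,300)]])
for n,(u,v),s,lo,top in [("safe",(416,184),48,.04,.05),("pad",(228,187),40,.003,.005),("frame",(149,275),24,.01,.018),("cap",(331,215),20,.009,.016),("key",(330,282),24,.005,.01),("ruby",(505,287),25,.015,.044),("amber",(147,213),25,.015,.044),("can",(334,154),20,.04,.05),("loupe",(510,223),20,.035,.044)]:
    m=np.zeros((480,640),bool);m[v-s:v+s,u-s:u+s]=True
    mm=m&(W[...,2]>lo)&(W[...,2]<top+.012)
    P=W[mm]; print(n,len(P),"cloud", P.mean(0).round(4),"rect",rect(c,mm,top)[1], P.min(0).round(3),P.max(0).round(3))
E
python3 - <<'E'
import cv2,numpy as np
f=cv2.imread("pics/top0.png")
g=lambda u,v:cv2.resize(f[v-35:v+35,u-48:u+48],(400,292),interpolation=cv2.INTER_CUBIC)
cv2.imwrite("pics/crop1.png",np.vstack([np.hstack([g(416,184),g(228,187)]),np.hstack([g(149,275),g(330,272)])]))
E
```

```text
table z [[0.5019, 0.0537, -0.0003], [0.5183, 0.3039, -0.0017], [0.5077, -0.2556, 0.0015], [0.3908, 0.4595, 0.0005]]
safe 4093 cloud [ 0.6352 -0.1789  0.0503] rect [ 634.1 -178.9  116.1  150.9    1. ] [ 0.577 -0.256  0.04 ] [ 0.695 -0.104  0.059]
pad 2616 cloud [0.6325 0.2085 0.0056] rect [633.7 210.1 172.4 167.8   2. ] [0.547 0.124 0.003] [0.721 0.297 0.012]
frame 736 cloud [0.4423 0.3589 0.0168] rect [442.5 358.2  54.6  56.7   6.4] [0.414 0.329 0.01 ] [0.472 0.388 0.025]
cap 348 cloud [ 0.5736 -0.0088  0.0158] rect [573.7  -9.   42.   41.2   1.1] [ 0.553 -0.03   0.009] [0.596 0.012 0.022]
key 342 cloud [ 0.4454 -0.0082  0.0096] rect [437.7 -13.5  93.6  83.    2.8] [ 0.392 -0.057  0.005] [0.484 0.03  0.018]
ruby 659 cloud [ 0.4309 -0.3537  0.0381] rect [ 430.4 -351.6   55.3   55.5   44.4] [ 0.404 -0.386  0.016] [ 0.46  -0.33   0.052]
amber 615 cloud [0.5665 0.3639 0.0374] rect [565.1 362.   53.5  57.2   1.1] [0.542 0.341 0.015] [0.595 0.395 0.051]
can 222 cloud [ 0.6951 -0.0122  0.0499] rect [695.5 -12.6  33.8  32.6   1. ] [ 0.679 -0.029  0.04 ] [0.714 0.004 0.055]
loupe 359 cloud [ 0.56   -0.3663  0.0443] rect [ 560.5 -366.    40.7   42.4    1.1] [ 0.54  -0.388  0.035] [ 0.581 -0.346  0.052]
```

View pics/crop1.png

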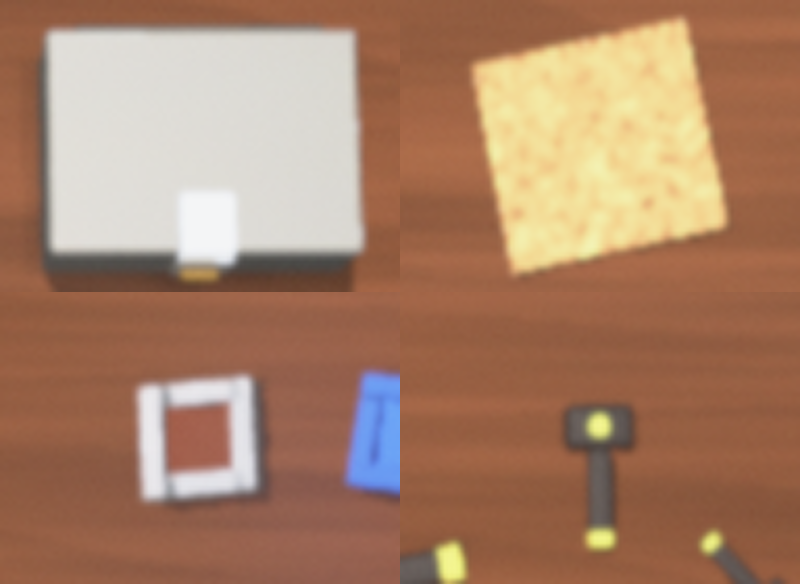

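The crop shows sharp corners for the safe, pad and frame, and the key lies with its bow away from the robot and its tip towards it. I'll turn those pixels into poses.

Run:
```python
from h import *
c=pickle.load(open("top0.pkl","rb"))
def P(u0,v0,pts,h): return np.array([pix(c,u0-48+(a-1.5)/4.167,v0-35+(b-1.5)/4.167,h)[:2] for a,b in pts])
for n,u,v,p,h in [("safe",416,184,[(46,32),(355,30),(362,250),(49,252)],.05),("pad",228,187,[(73,64),(286,18),(326,228),(112,274)],.005),("frame",149,275,[(138,94),(252,84),(260,196),(144,208)],.018)]:
    q=P(u,v,p,h)  # TL TR BR BL
    print(n,q.round(4).tolist(),"ctr",q.mean(0).round(4),"len",np.linalg.norm(q-np.roll(q,-1,0),axis=1).round(4))
    fx=(q[0]+q[1]-q[2]-q[3]);fy=(q[0]+q[3]-q[1]-q[2])
    print("  yaw",np.degrees(np.arctan2(fx[1],fx[0])).round(2),np.degrees(np.arctan2(-fy[0],fy[1])).round(2))
    if n=="safe":S=(q,fx/np.linalg.norm(fx))
q=P(330,272,[(199,114),(201,258)],.01);d=q[1]-q[0];print("key",q,np.linalg.norm(d),q.mean(0),np.degrees(np.arctan2(d[1],d[0])))
q=P(416,184,[(208,262),(198,272)],.045);print("hasp",q)
```

```text
safe [[0.6901, -0.1034], [0.6939, -0.2539], [0.5844, -0.2552], [0.5805, -0.1052]] ctr [ 0.6372 -0.1794] len [0.1505 0.1095 0.1501 0.1096]
  yaw 0.82 1.44
pad [[0.6739, 0.2753], [0.7001, 0.1682], [0.5914, 0.1437], [0.5659, 0.2498]] ctr [0.6328 0.2092] len [0.1102 0.1114 0.1091 0.111 ]
  yaw 12.99 13.62
frame [[0.4678, 0.3902], [0.4738, 0.3348], [0.4193, 0.3273], [0.4124, 0.3832]] ctr [0.4433 0.3589] len [0.0557 0.055  0.0563 0.0558]
  yaw 7.51 6.62
key [[ 0.47282251 -0.00752831]
 [ 0.40264312 -0.00971096]] 0.0702133207460746 [ 0.43773282 -0.00861964] -178.218612439849
hasp [[ 0.57815328 -0.18223845]
 [ 0.57314656 -0.17739219]]
```

```bash
cat > d.py <<'E'
import sys,numpy as np
from scipy.spatial.transform import Rotation as R
from plant import r
s=r.get_state();R0=R.from_euler("xyz",s["eef_rot"],degrees=True)
for a in sys.argv[1:]:
    x,y,z,w=map(float,a.split(","))
    print(a,"->",R0.inv().apply(np.array([x,y,z])-s["tcp_pos"]).round(4).tolist(),(R0.inv()*R.from_euler("xyz",[180,0,w],degrees=True)).as_rotvec(degrees=True).round(1).tolist())
E
python3 d.py .56,-.1,.2,-83 .4433,.3589,.12,-83
```

```text
.56,-.1,.2,-83 -> [-0.4883, 0.3828, 0.0262] [0.1, 0.0, -76.3]
.4433,.3589,.12,-83 -> [-0.5416, 0.8532, 0.1069] [0.1, 0.0, -76.3]
```

```bash
T='[-0.488,0.383,0.026,0,0,-76]'; python3 -m pendant '[[-0.488,0.383,0.026,0,0,-76],[-0.488,0.383,0.026,0,0,-76],[-0.488,0.383,0.026,0,0,-76],[-0.488,0.383,0.026,0,0,-76],[-0.488,0.383,0.026,0,0,-76],[-0.488,0.383,0.026,0,0,-76],[-0.488,0.383,0.026,0,0,-76],[-0.488,0.383,0.026,0,0,-76],[-0.488,0.383,0.026,0,0,-76],[-0.488,0.383,0.026,0,0,-76],[-0.488,0.383,0.026,0,0,-76],[-0.488,0.383,0.026,0,0,-76]]' 0.088; python3 d.py .4433,.3589,.12,-83
```

```text
time_s: 1.1
tcp_pos: [0.4977, -0.2017, 0.2056]
eef_rot: [-180.0, 0.0, -83.0]
contact_force: [0.6, -1.0, 0.5]
gripper_width: 0.0875
gripper_force: 0.0
.4433,.3589,.12,-83 -> [-0.563, -0.0146, 0.0856] [-0.0, 0.0, 0.0]
```

```bash
python3 -m pendant '[[-0.563,-0.015,0.086,0,0,0],[-0.563,-0.015,0.086,0,0,0],[-0.563,-0.015,0.086,0,0,0],[-0.563,-0.015,0.086,0,0,0],[-0.563,-0.015,0.086,0,0,0],[-0.563,-0.015,0.086,0,0,0],[-0.563,-0.015,0.086,0,0,0],[-0.563,-0.015,0.086,0,0,0],[-0.563,-0.015,0.086,0,0,0],[-0.563,-0.015,0.086,0,0,0],[-0.563,-0.015,0.086,0,0,0],[-0.563,-0.015,0.086,0,0,0]]'; python3 -m pendant '[[0,0,0,0,0,0],[0,0,0,0,0,0],[0,0,0,0,0,0]]';python3 d.py .4433,.3589,.12,-83
python3 - <<'E'
from plant import r
import cv2
c=r.capture("wrist");cv2.imwrite("pics/w1.png",c["frame"][:,:,::-1])
E
```

```text
time_s: 2.1
tcp_pos: [0.4516, 0.2904, 0.1298]
eef_rot: [180.0, -0.0, -83.3]
contact_force: [1.6, 0.3, -0.0]
gripper_width: 0.0874
gripper_force: 0.0
time_s: 2.35
tcp_pos: [0.4519, 0.2883, 0.1296]
eef_rot: [179.9, -0.1, -83.2]
contact_force: [-0.4, -0.7, -0.1]
gripper_width: 0.0876
gripper_force: 0.0
.4433,.3589,.12,-83 -> [-0.0711, 0.0002, 0.0095] [0.1, -0.1, -0.2]
```

View pics/w1.png

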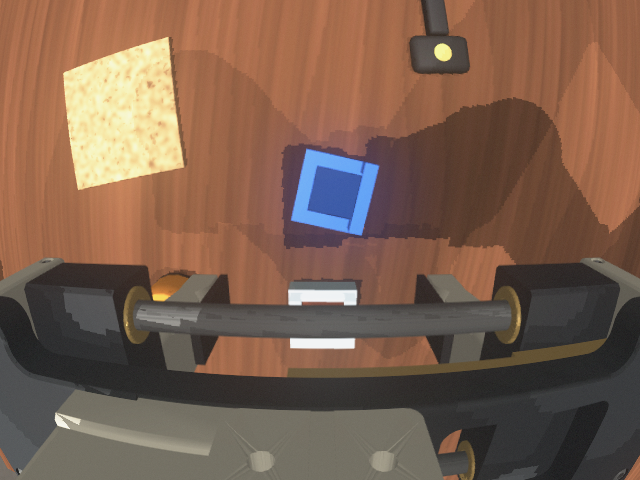

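The wrist view shows the clear frame at (322,315), midway between the fingers, with the blue look-alike clear of them at (335,190). I'll go down in two stages and grip.

```bash
python3 -m pendant '[[-0.035,0,0.005,0,0,0],[-0.071,0,0.01,0,0,0],[-0.071,0,0.04,0,0,0],[-0.071,0,0.08,0,0,0],[-0.071,0,0.1,0,0,0],[-0.071,0,0.115,0,0,0],[-0.071,0,0.115,0,0,0],[-0.071,0,0.115,0,0,0]]'; python3 d.py .4433,.3589,.005,-83
```

```text
time_s: 3.07
tcp_pos: [0.4444, 0.3577, 0.0151]
eef_rot: [180.0, -0.1, -83.3]
contact_force: [0.2, -0.4, 0.9]
gripper_width: 0.0876
gripper_force: 0.0
.4433,.3589,.005,-83 -> [-0.0014, 0.001, 0.0101] [0.0, -0.1, -0.3]
```

```bash
python3 -m pendant '[[-0.001,0.001,0.005,0,0,0],[-0.001,0.001,0.01,0,0,0],[-0.001,0.001,0.01,0,0,0]]'; python3 -m pendant '[[0,0,0,0,0,0],[0,0,0,0,0,0],[0,0,0,0,0,0],[0,0,0,0,0,0],[0,0,0,0,0,0],[0,0,0,0,0,0],[0,0,0,0,0,0],[0,0,0,0,0,0]]' 0.03 20; python3 -m pendant '[[0,0,-0.02,0,0,0],[0,0,-0.05,0,0,0],[0,0,-0.08,0,0,0],[0,0,-0.08,0,0,0]]';python3 d.py .6328,.2092,.06,-76.7
```

```text
time_s: 3.32
tcp_pos: [0.4431, 0.3598, 0.0054]
eef_rot: [-180.0, 0.0, -83.3]
contact_force: [-0.1, -0.9, -0.5]
gripper_width: 0.0876
gripper_force: 0.0
time_s: 3.98
tcp_pos: [0.443, 0.36, 0.0053]
eef_rot: [-180.0, 0.0, -83.3]
contact_force: [-0.2, -0.0, 1.9]
gripper_width: 0.0535
gripper_force: 20.0
time_s: 4.32
tcp_pos: [0.4453, 0.3625, 0.0908]
eef_rot: [-179.6, 0.3, -83.2]
contact_force: [0.2, 0.8, -0.3]
gripper_width: 0.0542
gripper_force: 20.0
.6328,.2092,.06,-76.7 -> [0.1746, -0.1679, 0.0308] [-0.4, 0.3, -6.5]
```

```bash
python3 -m pendant '[[0.175,-0.167,0.01,-0.4,0.3,-6.5],[0.175,-0.167,0.01,-0.4,0.3,-6.5],[0.175,-0.167,0.01,-0.4,0.3,-6.5],[0.175,-0.167,0.01,-0.4,0.3,-6.5],[0.175,-0.167,0.01,-0.4,0.3,-6.5],[0.175,-0.167,0.01,-0.4,0.3,-6.5],[0.175,-0.167,0.03,-0.4,0.3,-6.5],[0.175,-0.167,0.03,-0.4,0.3,-6.5],[0.175,-0.167,0.03,-0.4,0.3,-6.5],[0.175,-0.167,0.03,-0.4,0.3,-6.5]]';python3 d.py .6325,.2103,.012,-76.7
```

```text
time_s: 5.15
tcp_pos: [0.629, 0.206, 0.0554]
eef_rot: [179.6, -0.3, -76.7]
contact_force: [-0.8, -0.2, -0.2]
gripper_width: 0.0538
gripper_force: 20.0
.6325,.2103,.012,-76.7 -> [-0.0036, -0.0047, 0.0433] [0.4, -0.3, -0.0]
```

```bash
python3 -m pendant '[[-0.001,-0.002,0.015,0,0,0],[-0.001,-0.002,0.03,0,0,0],[-0.001,-0.002,0.035,0,0,0],[-0.001,-0.002,0.035,0,0,0],[-0.001,-0.002,0.035,0,0,0]]';python3 d.py .6325,.2103,.0105,-76.7
```

```text
time_s: 5.57
tcp_pos: [0.6309, 0.2076, 0.021]
eef_rot: [179.6, -0.3, -76.7]
contact_force: [-0.5, 0.6, -0.6]
gripper_width: 0.0539
gripper_force: 20.0
.6325,.2103,.0105,-76.7 -> [-0.0023, -0.0023, 0.0105] [0.4, -0.3, 0.0]
```

```bash
python3 -m pendant '[[-0.002,-0.002,0.004,0.4,-0.3,0],[-0.002,-0.002,0.008,0.4,-0.3,0],[-0.002,-0.002,0.0105,0.4,-0.3,0],[-0.002,-0.002,0.0105,0.4,-0.3,0],[-0.002,-0.002,0.0105,0.4,-0.3,0]]';python3 -m pendant '[[0,0,0,0,0,0],[0,0,0,0,0,0],[0,0,0,0,0,0],[0,0,0,0,0,0],[0,0,0,0,0,0]]' 0.088; python3 -m pendant '[[0,0,-0.02,0,0,0],[0,0,-0.06,0,0,0],[0,0,-0.09,0,0,0],[0,0,-0.09,0,0,0]]';python3 d.py .5737,-.009,.06,-76.7
```

```text
time_s: 5.98
tcp_pos: [0.6325, 0.2095, 0.0101]
eef_rot: [-180.0, 0.0, -76.8]
contact_force: [-1.0, 0.8, 3.8]
gripper_width: 0.0537
gripper_force: 20.0
time_s: 6.4
tcp_pos: [0.6323, 0.2091, 0.0094]
eef_rot: [180.0, 0.0, -76.8]
contact_force: [0.9, -1.1, -0.9]
gripper_width: 0.0817
gripper_force: 0.0
time_s: 6.73
tcp_pos: [0.636, 0.2108, 0.1069]
eef_rot: [-179.4, 0.1, -76.7]
contact_force: [0.5, 0.3, 1.8]
gripper_width: 0.0875
gripper_force: 0.0
.5737,-.009,.06,-76.7 -> [0.1996, 0.1117, 0.0454] [-0.6, 0.1, 0.0]
```

```bash
python3 -m pendant '[[0.2,0.112,0.01,-0.6,0,0],[0.2,0.112,0.01,-0.6,0,0],[0.2,0.112,0.01,-0.6,0,0],[0.2,0.112,0.01,-0.6,0,0],[0.2,0.112,0.01,-0.6,0,0],[0.2,0.112,0.045,-0.6,0,0],[0.2,0.112,0.045,-0.6,0,0],[0.2,0.112,0.045,-0.6,0,0],[0.2,0.112,0.045,-0.6,0,0]]';python3 d.py .5737,-.009,.005,-76.7
python3 - <<'E'
from h import *
from plant import r
c=r.capture("top");cv2.imwrite("pics/t2.png",cv2.resize(c["frame"][145:235,170:290,::-1],(800,600),interpolation=cv2.INTER_CUBIC))
pickle.dump(c,open("t2.pkl","wb"))
E
```

```text
time_s: 7.48
tcp_pos: [0.5697, -0.0112, 0.0549]
eef_rot: [179.4, 0.0, -76.8]
contact_force: [0.7, -0.3, -0.4]
gripper_width: 0.0876
gripper_force: 0.0
.5737,-.009,.005,-76.7 -> [-0.0012, -0.0049, 0.0499] [0.6, 0.0, -0.1]
```

View pics/t2.png

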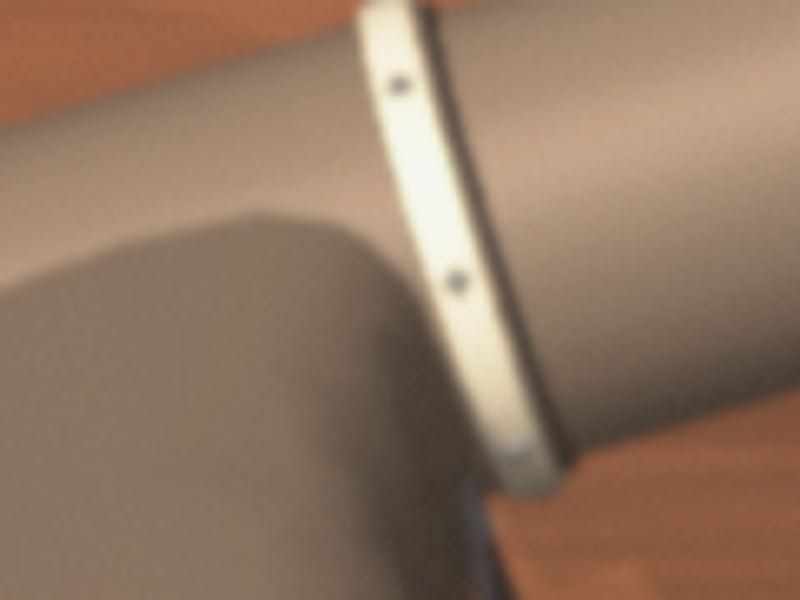

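The arm hides the pad in this view, so I'll check the frame from the wrist and side cameras later. Now for the cap.

```bash
python3 -m pendant '[[-0.001,-0.002,0.015,0.6,0,0],[-0.001,-0.002,0.03,0.6,0,0],[-0.001,-0.002,0.035,0.6,0,0],[-0.001,-0.002,0.035,0.6,0,0],[-0.001,-0.002,0.035,0.6,0,0]]';python3 d.py .5737,-.009,.005,-76.7
```

```text
time_s: 7.95
tcp_pos: [0.5711, -0.0091, 0.0201]
eef_rot: [-180.0, 0.0, -76.7]
contact_force: [-0.9, 0.7, -0.3]
gripper_width: 0.088
gripper_force: 0.0
.5737,-.009,.005,-76.7 -> [0.0005, -0.0026, 0.0151] [-0.0, 0.0, 0.0]
```

```bash
python3 -m pendant '[[0,-0.002,0.007,0,0,0],[0,-0.002,0.015,0,0,0],[0,-0.002,0.015,0,0,0]]'; python3 -m pendant '[[0,0,0,0,0,0],[0,0,0,0,0,0],[0,0,0,0,0,0],[0,0,0,0,0,0],[0,0,0,0,0,0],[0,0,0,0,0,0],[0,0,0,0,0,0],[0,0,0,0,0,0],[0,0,0,0,0,0]]' 0.03 20; python3 -m pendant '[[0,0,-0.02,0,0,0],[0,0,-0.06,0,0,0],[0,0,-0.09,0,0,0],[0,0,-0.09,0,0,0],[0,0,-0.09,0,0,0]]';python3 - <<'E'
from h import *
from plant import r
c=r.capture("side");cv2.imwrite("pics/s2.png",cv2.resize(c["frame"][220:400,200:440,::-1],(800,600),interpolation=cv2.INTER_CUBIC))
pickle.dump(c,open("s2.pkl","wb"))
E
python3 d.py .6328,.2092,.1,-76.7
```

```text
time_s: 8.2
tcp_pos: [0.5718, -0.0093, 0.0033]
eef_rot: [179.9, 0.0, -76.8]
contact_force: [-1.0, 0.3, -1.1]
gripper_width: 0.0873
gripper_force: 0.0
time_s: 8.95
tcp_pos: [0.5725, -0.0093, 0.0047]
eef_rot: [-180.0, 0.0, -76.8]
contact_force: [0.7, 0.2, 0.6]
gripper_width: 0.0427
gripper_force: 20.0
time_s: 9.37
tcp_pos: [0.5735, -0.0089, 0.0966]
eef_rot: [-179.8, 0.0, -76.8]
contact_force: [0.2, -0.2, -1.9]
gripper_width: 0.0429
gripper_force: 20.0
.6328,.2092,.1,-76.7 -> [-0.1988, -0.1089, -0.0049] [-0.0, 0.1, -0.1]
```

View pics/s2.png

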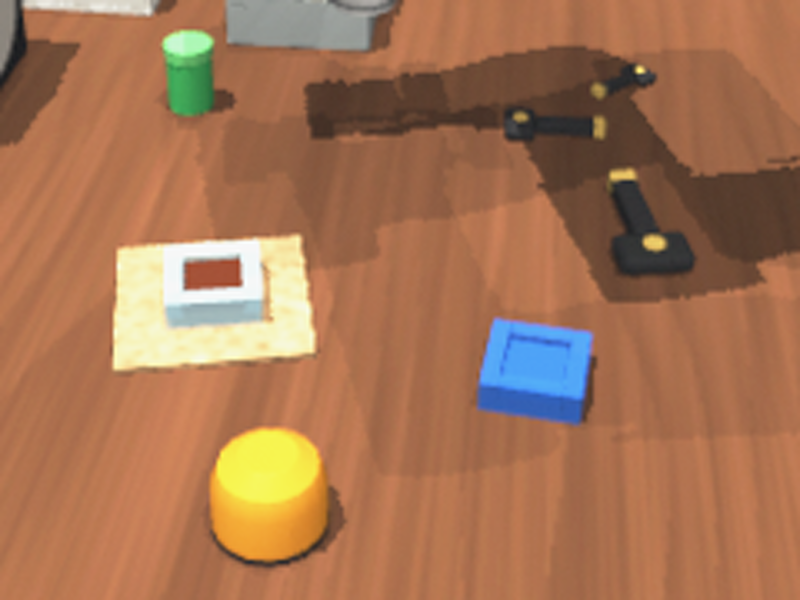

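```bash
python3 - <<'E'
from h import *
c=pickle.load(open("s2.pkl","rb"))
def P(pts,h): return np.array([pix(c,200+(a-1.2)/3.333,220+(b-1.2)/3.333,h)[:2] for a,b in pts])
p=P([(118,247),(303,235),(315,355),(113,369)],.005);print("pad",p.mean(0),np.linalg.norm(p-np.roll(p,-1,0),axis=1))
f=np.vstack([P([(164,246),(260,240)],.023),P([(265,318),(169,325)],.005)]);print("frame",f.mean(0),np.linalg.norm(f-np.roll(f,-1,0),axis=1))
E
python3 - <<'E'
import cv2,pickle
c=pickle.load(open("s2.pkl","rb"))
cv2.imwrite("pics/s2b.png",cv2.resize(c["frame"][285:335,230:297,::-1],(800,597),interpolation=cv2.INTER_CUBIC))
E
```

```text
pad [0.63456011 0.211069  ] [0.11156285 0.11287403 0.10853143 0.11183498]
frame [0.63396178 0.20725759] [0.05578853 0.05030835 0.05356127 0.05067644]
```

View pics/s2b.png

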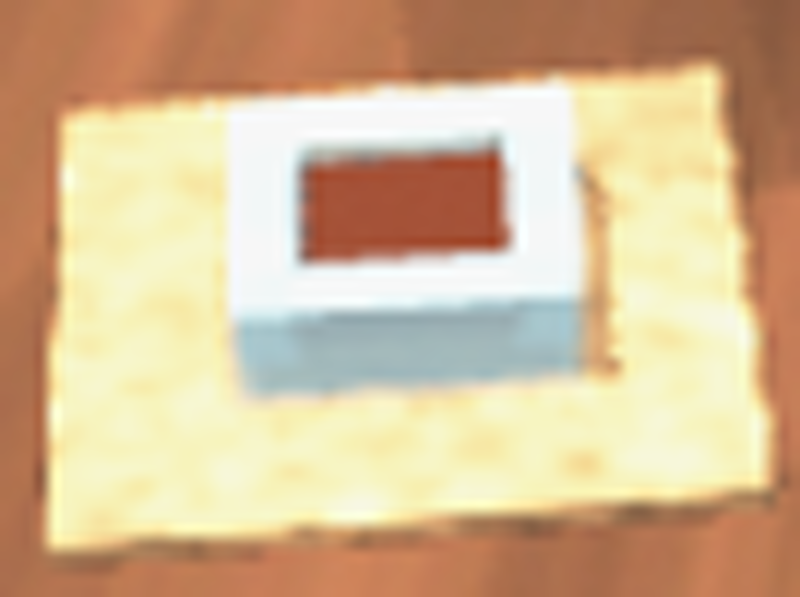

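Run:
```python
from h import *
c=pickle.load(open("s2.pkl","rb"))
def P(pts,h): return np.array([pix(c,230+a/11.94-.5,285+b/11.94-.5,h)[:2] for a,b in pts])
p=P([(60,112),(720,68),(772,485),(48,543)],.005);print("pad",p.mean(0),np.linalg.norm(p-np.roll(p,-1,0),axis=1))
f=P([(228,100),(573,83),(583,298),(235,320)],.023);print("frame",f.mean(0),np.linalg.norm(f-np.roll(f,-1,0),axis=1))
f=P([(583,372),(243,393)],.005);print("bottom front mid",f.mean(0))
```

```text
pad [0.63534552 0.21034444] [0.11104884 0.10999894 0.10885164 0.11048414]
frame [0.63417573 0.20956882] [0.0560312  0.05707346 0.05325589 0.05798765]
bottom front mid [0.628553   0.23309444]
```

The side crop puts the frame flat and square on the pad, within about 2 mm of its middle. Now the cap goes on top of it.

```bash
python3 -m pendant '[[-0.197,-0.109,-0.005,0,0,0],[-0.197,-0.109,-0.005,0,0,0],[-0.197,-0.109,-0.005,0,0,0],[-0.197,-0.109,-0.005,0,0,0],[-0.197,-0.109,-0.005,0,0,0],[-0.197,-0.109,-0.005,0,0,0],[-0.197,-0.109,0.03,0,0,0],[-0.197,-0.109,0.04,0,0,0],[-0.197,-0.109,0.04,0,0,0],[-0.197,-0.109,0.04,0,0,0]]';python3 d.py .632,.208,.028,-76.7
```

```text
time_s: 10.25
tcp_pos: [0.6324, 0.2061, 0.0532]
eef_rot: [179.8, -0.1, -76.8]
contact_force: [1.1, -0.2, 0.6]
gripper_width: 0.0427
gripper_force: 20.0
.632,.208,.028,-76.7 -> [-0.002, -0.0001, 0.0252] [0.2, -0.1, -0.1]
```

```bash
python3 -m pendant '[[-0.001,0,0.01,0,0,0],[-0.001,0,0.018,0,0,0],[-0.001,0,0.018,0,0,0],[-0.001,0,0.018,0,0,0],[-0.001,0,0.018,0,0,0]]';python3 d.py .632,.208,.028,-76.7
```

```text
time_s: 10.67
tcp_pos: [0.6334, 0.2082, 0.0371]
eef_rot: [-180.0, 0.0, -76.8]
contact_force: [-0.2, 0.7, -0.4]
gripper_width: 0.0432
gripper_force: 20.0
.632,.208,.028,-76.7 -> [-0.0001, 0.0014, 0.0091] [-0.0, 0.0, -0.1]
```

```bash
python3 -m pendant '[[0,0.001,0.003,0,0,0],[0,0.001,0.006,0,0,0],[0,0.001,0.009,0,0,0],[0,0.001,0.0095,0,0,0],[0,0.001,0.0095,0,0,0]]';python3 -m pendant '[[0,0,0,0,0,0],[0,0,0,0,0,0],[0,0,0,0,0,0],[0,0,0,0,0,0],[0,0,0,0,0,0]]' 0.088; python3 -m pendant '[[0,0,-0.02,0,0,0],[0,0,-0.06,0,0,0],[0,0,-0.09,0,0,0],[0,0,-0.09,0,0,0]]';python3 d.py .5,0,.14,-85 .4305,-.352,.1,-85
```

```text
time_s: 11.08
tcp_pos: [0.6322, 0.2082, 0.0276]
eef_rot: [180.0, 0.0, -76.7]
contact_force: [-1.4, -0.1, 4.3]
gripper_width: 0.043
gripper_force: 20.0
time_s: 11.5
tcp_pos: [0.6322, 0.2081, 0.0269]
eef_rot: [180.0, 0.0, -76.8]
contact_force: [-0.2, -0.9, 0.4]
gripper_width: 0.0711
gripper_force: 0.0
time_s: 11.83
tcp_pos: [0.6359, 0.2097, 0.1244]
eef_rot: [-179.4, 0.1, -76.7]
contact_force: [1.2, 0.6, 1.5]
gripper_width: 0.0875
gripper_force: 0.0
.5,0,.14,-85 -> [0.1728, 0.1803, -0.0177] [-0.6, 0.2, 8.3]
.4305,-.352,.1,-85 -> [0.4994, 0.3294, 0.0201] [-0.6, 0.2, 8.3]
```

```bash
python3 -m pendant '[[0.5,0.33,0.01,-0.6,0,8],[0.5,0.33,0.01,-0.6,0,8],[0.5,0.33,0.01,-0.6,0,8],[0.5,0.33,0.01,-0.6,0,8],[0.5,0.33,0.01,-0.6,0,8],[0.5,0.33,0.01,-0.6,0,8],[0.5,0.33,0.01,-0.6,0,8],[0.5,0.33,0.01,-0.6,0,8],[0.5,0.33,0.01,-0.6,0,8],[0.5,0.33,0.01,-0.6,0,8],[0.5,0.33,0.01,-0.6,0,8],[0.5,0.33,0.01,-0.6,0,8]]'; python3 -m pendant '[[0,0,0,0,0,0],[0,0,0,0,0,0],[0,0,0,0,0,0]]'; python3 d.py .4305,-.352,.08,-85;python3 - <<'E'
from h import *
from plant import r
c=r.capture("top");pickle.dump(c,open("t3.pkl","wb"))
f=c["frame"][:,:,::-1]
g=lambda u,v:cv2.resize(f[v-36:v+36,u-48:u+48],(400,300),interpolation=cv2.INTER_CUBIC)
cv2.imwrite("pics/t3.png",np.hstack([g(228,187),g(505,280)]))
E
```

```text
time_s: 12.83
tcp_pos: [0.4587, -0.2627, 0.1089]
eef_rot: [179.4, -0.0, -84.7]
contact_force: [1.4, 0.4, -0.6]
gripper_width: 0.0877
gripper_force: 0.0
time_s: 13.08
tcp_pos: [0.4595, -0.2613, 0.1086]
eef_rot: [179.4, -0.0, -84.8]
contact_force: [-0.8, 0.4, -0.1]
gripper_width: 0.0874
gripper_force: 0.0
.4305,-.352,.08,-85 -> [0.0877, 0.0367, 0.029] [0.6, -0.0, 0.2]
```

View pics/t3.png

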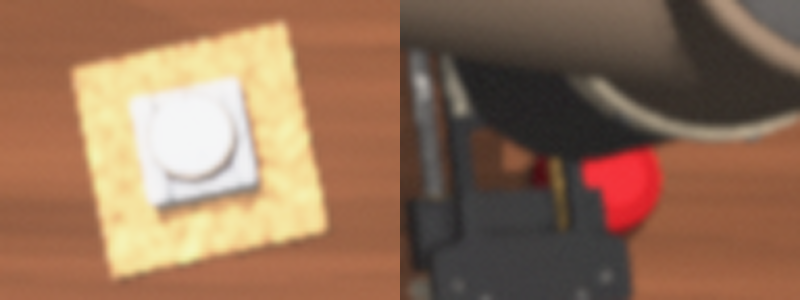

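Run:
```python
from h import *
c=pickle.load(open("t3.pkl","rb"))
f=c["frame"][:,:,::-1]
cv2.imwrite("pics/t3b.png",cv2.resize(f[162:212,196:263],(800,597),interpolation=cv2.INTER_CUBIC))
W=cloud(c)[150:225,180:280]
for lo,hi in((.03,.05),(.015,.05)):
    v,u=np.nonzero((W[...,2]>lo)&(W[...,2]<hi));print(lo,len(u),u.mean()+180,v.mean()+150)
```

```text
0.03 356 225.68258426966293 183.65168539325842
0.015 693 226.3015873015873 185.1991341991342
```

View pics/t3b.png

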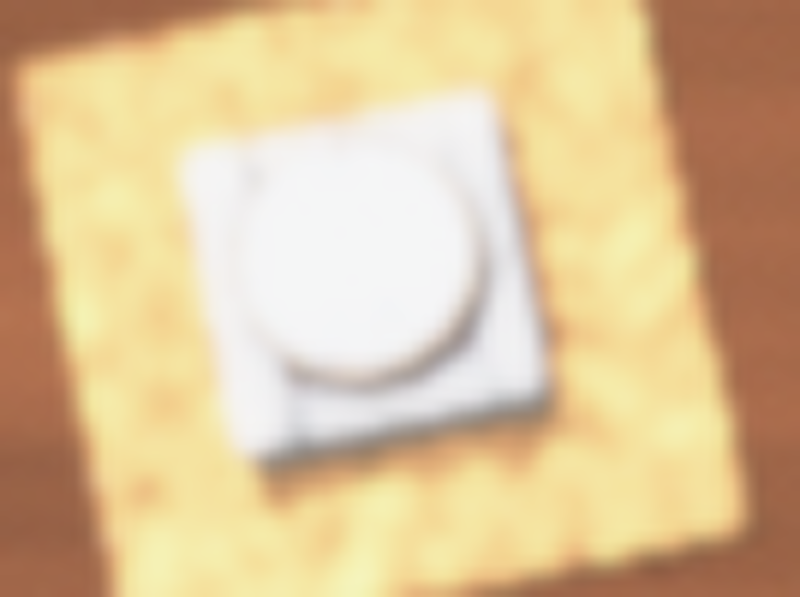

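```bash
python3 - <<'E'
from h import *
c=pickle.load(open("t3.pkl","rb"))
def P(pts,h): return np.array([pix(c,196+a/11.94-.5,162+b/11.94-.5,h)[:2] for a,b in pts])
f=P([(185,155),(490,90),(547,395),(245,455)],.023);print("frame",f.mean(0),np.linalg.norm(f-np.roll(f,-1,0),axis=1))
print("cap",P([(362,257)],.037),"depth-based",pix(c,225.7,183.65,.037))
E
python3 -m pendant '[[0.04,0.016,0.005,0.6,0,0],[0.08,0.033,0.01,0.6,0,0],[0.088,0.037,0.029,0.6,0,0],[0.088,0.037,0.029,0.6,0,0],[0.088,0.037,0.029,0.6,0,0]]'; python3 d.py .4305,-.352,.005,-85
```

```text
frame [0.63266856 0.20879882] [0.05403107 0.05558913 0.05295654 0.05475645]
cap [[0.63189688 0.20722145]] depth-based [0.63057718 0.20740132 0.037     ]
time_s: 13.55
tcp_pos: [0.4303, -0.3513, 0.0791]
eef_rot: [179.9, 0.0, -84.8]
contact_force: [0.5, 0.7, -0.0]
gripper_width: 0.0876
gripper_force: 0.0
.4305,-.352,.005,-85 -> [0.0007, -0.0003, 0.0741] [0.1, 0.0, 0.2]
```

Frame (0.6327, 0.2088) and cap (0.6319, 0.2072) are both within about 2 mm of the pad centre (0.6328, 0.2092). Next is the ruby cover.

```bash
python3 -m pendant '[[0,0,0.03,0,0,0],[0,0,0.055,0,0,0],[0,0,0.068,0,0,0],[0,0,0.074,0,0,0],[0,0,0.074,0,0,0],[0,0,0.074,0,0,0]]'; python3 -m pendant '[[0,0,0,0,0,0],[0,0,0,0,0,0],[0,0,0,0,0,0],[0,0,0,0,0,0],[0,0,0,0,0,0],[0,0,0,0,0,0],[0,0,0,0,0,0],[0,0,0,0,0,0]]' 0.04 20; python3 d.py .4543,-.183,.06,-88.9; python3 -m pendant '[[0,0,-0.02,0,0,0],[0,0,-0.05,0,0,0],[0,0,-0.06,0,0,0],[0,0,-0.06,0,0,0],[0,0,-0.06,0,0,0]]';python3 d.py .4543,-.183,.06,-88.9
```

```text
time_s: 14.05
tcp_pos: [0.4317, -0.3516, 0.007]
eef_rot: [-180.0, -0.1, -84.7]
contact_force: [-0.2, 0.7, 1.2]
gripper_width: 0.0876
gripper_force: 0.0
time_s: 14.72
tcp_pos: [0.4308, -0.3523, 0.0065]
eef_rot: [-180.0, -0.0, -84.8]
contact_force: [-1.3, 0.7, 4.9]
gripper_width: 0.0552
gripper_force: 20.0
.4543,-.183,.06,-88.9 -> [-0.1665, -0.0389, -0.0537] [-0.0, -0.0, 4.1]
time_s: 15.13
tcp_pos: [0.4305, -0.3521, 0.0663]
eef_rot: [-180.0, -0.0, -84.8]
contact_force: [-0.3, -1.0, -2.7]
gripper_width: 0.0546
gripper_force: 20.0
.4543,-.183,.06,-88.9 -> [-0.1662, -0.039, 0.0062] [-0.0, -0.0, 4.1]
```

```bash
python3 -m pendant '[[-0.04,-0.01,0,0,0,1],[-0.08,-0.02,0,0,0,2],[-0.12,-0.03,0,0,0,3],[-0.15,-0.036,0,0,0,4],[-0.166,-0.039,0,0,0,4],[-0.166,-0.039,0.03,0,0,4],[-0.166,-0.039,0.04,0,0,4],[-0.166,-0.039,0.04,0,0,4],[-0.166,-0.039,0.04,0,0,4]]';python3 d.py .4543,-.183,.0065,-88.9
```

```text
time_s: 15.88
tcp_pos: [0.4529, -0.1832, 0.0248]
eef_rot: [179.8, -0.0, -88.8]
contact_force: [-0.0, 0.2, -0.2]
gripper_width: 0.0551
gripper_force: 20.0
.4543,-.183,.0065,-88.9 -> [-0.0002, -0.0015, 0.0183] [0.2, -0.0, 0.1]
```

```bash
python3 -m pendant '[[0,-0.001,0.008,0,0,0],[0,-0.001,0.014,0,0,0],[0,-0.001,0.018,0,0,0],[0,-0.001,0.018,0,0,0],[0,-0.001,0.018,0,0,0]]'; python3 -m pendant '[[0,0,0,0,0,0],[0,0,0,0,0,0],[0,0,0,0,0,0],[0,0,0,0,0,0],[0,0,0,0,0,0]]' 0.088; python3 -m pendant '[[0,0,-0.02,0,0,0],[0,0,-0.06,0,0,0],[0,0,-0.09,0,0,0],[0,0,-0.12,0,0,0],[0,0,-0.12,0,0,0]]';python3 d.py .46,.05,.15,-178.2
```

```text
time_s: 16.3
tcp_pos: [0.455, -0.1834, 0.0079]
eef_rot: [180.0, -0.0, -88.8]
contact_force: [-1.1, 0.2, -0.6]
gripper_width: 0.0554
gripper_force: 20.0
time_s: 16.72
tcp_pos: [0.4553, -0.1833, 0.0082]
eef_rot: [-180.0, -0.0, -88.8]
contact_force: [0.6, 1.2, -0.5]
gripper_width: 0.0824
gripper_force: 0.0
time_s: 17.13
tcp_pos: [0.4587, -0.1837, 0.134]
eef_rot: [-179.5, -0.1, -88.7]
contact_force: [1.3, 0.5, 0.1]
gripper_width: 0.0876
gripper_force: 0.0
.46,.05,.15,-178.2 -> [-0.2336, -0.0068, -0.0164] [-0.5, 0.3, 89.5]
```

```bash
python3 -m pendant '[[-0.23,-0.01,-0.016,0,0,89],[-0.23,-0.01,-0.016,0,0,89],[-0.23,-0.01,-0.016,0,0,89],[-0.23,-0.01,-0.016,0,0,89],[-0.23,-0.01,-0.016,0,0,89],[-0.23,-0.01,-0.016,0,0,89],[-0.23,-0.01,-0.016,0,0,89],[-0.23,-0.01,-0.016,0,0,89],[-0.23,-0.01,-0.016,0,0,89],[-0.23,-0.01,-0.016,0,0,89],[-0.23,-0.01,-0.016,0,0,89],[-0.23,-0.01,-0.016,0,0,89]]' 0.035;  python3 -m pendant '[[0,0,0,0,0,0],[0,0,0,0,0,0]]'; python3 d.py .4347,-.0087,.06,-178.2;python3 - <<'E'
from h import *
from plant import r
for n in("top","side"):
    c=r.capture(n);pickle.dump(c,open(n+"4.pkl","wb"))
    f=c["frame"][:,:,::-1]
    a=cv2.resize(f[150:290,340:480] if n=="top" else f[170:290,250:400],(400,400) if n=="top" else (400,320),interpolation=cv2.INTER_CUBIC)
    b=a if n=="top" else np.hstack([b,np.vstack([a,np.zeros((80,400,3),np.uint8)])])
cv2.imwrite("pics/t4.png",b)
E
```

```text
time_s: 18.13
tcp_pos: [0.4601, 0.0471, 0.1438]
eef_rot: [-180.0, -0.0, -168.3]
contact_force: [-0.9, 0.9, 0.1]
gripper_width: 0.0351
gripper_force: 0.0
time_s: 18.3
tcp_pos: [0.4602, 0.0469, 0.1439]
eef_rot: [-180.0, -0.0, -167.7]
contact_force: [-0.1, -0.2, -0.1]
gripper_width: 0.0347
gripper_force: 0.0
.4347,-.0087,.06,-178.2 -> [0.0368, -0.0489, 0.0839] [-0.0, -0.0, 10.5]
```

View pics/t4.png

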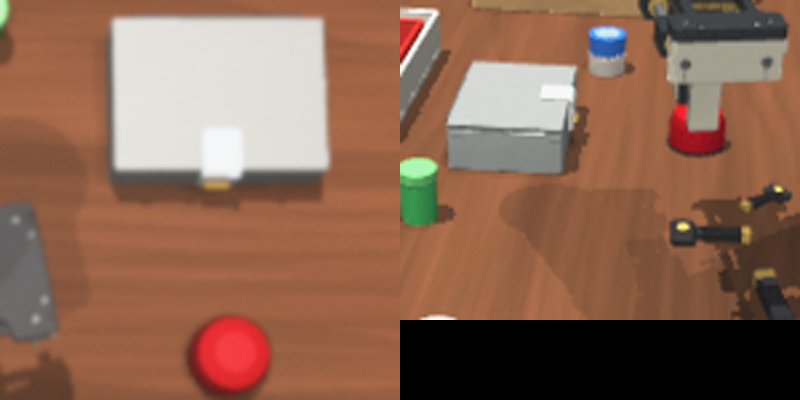

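```bash
cat > dome.py <<'E'
from h import *
from scipy.optimize import fsolve
def cov(c,roi,zb=.005):
    u0,v0,u1,v1=roi;f=c["frame"][v0:v1,u0:u1].astype(int)
    m=(f[...,0]>110)&(f[...,1]<90)&(f[...,2]<90)&(f[...,0]-f[...,1]>80)
    n,l,s,ce=cv2.connectedComponentsWithStats(m.astype(np.uint8));k=1+s[1:,4].argmax();t=ce[k]+[u0,v0]
    h0=cv2.convexHull(np.argwhere(l==k)[:,::-1].astype(np.int32))
    M=np.linalg.inv(c["cam_to_world"]);a=np.linspace(0,2*np.pi,60)
    def cen(p):
        q=[]
        for z in np.r_[np.linspace(zb,.026,5),.026+.018*np.sin(np.linspace(.1,1.5,10))]:
            rr=.028 if z<=.026 else .028*np.sqrt(max(0,1-((z-.026)/.018)**2))
            q+= [(p[0]+rr*np.cos(x),p[1]+rr*np.sin(x),z,1) for x in a]
        q=(M@np.array(q).T)[:3];uv=np.stack([q[0]/q[2]*c["fx"]+c["cx"],q[1]/q[2]*c["fy"]+c["cy"]],-1)
        h=cv2.convexHull(uv.astype(np.float32));mo=cv2.moments(h);cen.A=mo["m00"];return np.array([mo["m10"],mo["m01"]])/mo["m00"]
    p=fsolve(lambda p:cen(p)-t,pix(c,*t,.02)[:2]);return p,s[k,4],cen.A
E
python3 - <<'E'
from dome import *
c=pickle.load(open("top4.pkl","rb"));p,a,b=cov(c,(390,240,450,300));print("ruby",p,a,b)
c0=pickle.load(open("top0.pkl","rb"));print("ruby0",cov(c0,(470,250,540,320)))
def P(pts,h): return np.array([pix(c,340+x/2.857-.5,150+y/2.857-.5,h)[:2] for x,y in pts])
q=P([(111,18),(325,18),(329,170),(113,172)],.05);print(q.mean(0),(q[2]+q[3])/2)
C=np.array([.6372,-.1794]);
for yaw in(.8,1.1,1.4):
    w=np.radians(yaw);ex=np.array([np.cos(w),np.sin(w)]);ey=np.array([-ex[1],ex[0]]);d=p-C;print(yaw,"gap",-d@ex-.055-.028,"lat",d@ey,"key tgt",C-.105*ex)
E
```

```text
ruby [ 0.45697714 -0.19201578] 590 660.3411193997599
ruby0 (array([ 0.4348539 , -0.36275025]), np.int32(595), 712.598148195073)
[ 0.63703462 -0.17937441] [ 0.58147363 -0.18000771]
0.8 gap 0.09738144117986924 lat -0.010098245413956796 key tgt [ 0.53221023 -0.18086603]
1.1 gap 0.09743184260345303 lat -0.009153636287830103 key tgt [ 0.53221935 -0.18141573]
1.4 gap 0.09747729739692734 lat -0.008208776210140654 key tgt [ 0.53223134 -0.18196538]
```

Run:
```python
import pickle,cv2,numpy as np
c=pickle.load(open("top4.pkl","rb"))
cv2.imwrite("pics/r4.png",cv2.resize(c["frame"][245:297,390:450,::-1],(600,520),interpolation=cv2.INTER_CUBIC))
```

```text
(no output)
```

View pics/r4.png

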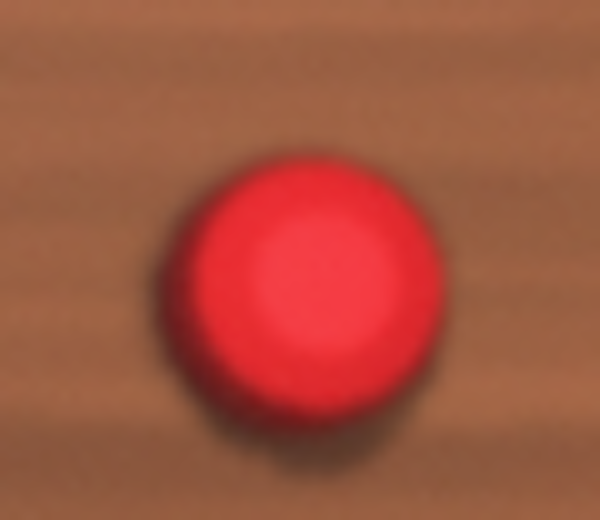

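Run:
```python
from h import *
c=pickle.load(open("top4.pkl","rb"))
M=np.linalg.inv(c["cam_to_world"]);a=np.linspace(0,2*np.pi,90)
def box(p):
    q=np.array([(p[0]+.028*np.cos(x),p[1]+.028*np.sin(x),z,1) for z in(0,.026) for x in a]);q=(M@q.T)[:3]
    u=q[0]/q[2]*c["fx"]+c["cx"];v=q[1]/q[2]*c["fy"]+c["cy"];return np.array([u.min(),u.max(),v.min(),v.max()])
obs=np.array([390+160/10-.5,390+445/10-.5,245+152/10-.5,245+435/10-.5])
from scipy.optimize import least_squares
s=least_squares(lambda p:box(p)-obs,[.455,-.185]);p=s.x;print(p,s.fun)
C=np.array([.6372,-.1794])
w=np.radians(1.1);ex=np.array([np.cos(w),np.sin(w)]);ey=np.array([-ex[1],ex[0]]);d=p-C;print("gap",-d@ex-.083,"lat",d@ey)
```

```text
[ 0.45577851 -0.19063531] [-0.6734083   0.65786772 -0.24802788  0.24381185]
gap 0.09860374543717008 lat -0.007750408546579198
```

The top crop puts the cover at (0.4558, -0.1906), about 8 mm off the safe's axis, with a 98.6 mm gap. My first sighting was skewed by its slanted silhouette. I'll regrip it across y, which centres it, and shift it.

```bash
python3 d.py .4553,-.1906,.09,-178.9; python3 -m pendant '[[0.056,0.232,0.02,0,0,11],[0.056,0.232,0.02,0,0,11],[0.056,0.232,0.02,0,0,11],[0.056,0.232,0.02,0,0,11],[0.056,0.232,0.02,0,0,11],[0.056,0.232,0.02,0,0,11],[0.056,0.232,0.055,0,0,11],[0.056,0.232,0.055,0,0,11],[0.056,0.232,0.055,0,0,11],[0.056,0.232,0.055,0,0,11]]' 0.088;python3 d.py .4553,-.1906,.007,-178.9
```

```text
.4553,-.1906,.09,-178.9 -> [0.0555, -0.231, 0.054] [-0.0, -0.0, 11.2]
time_s: 19.23
tcp_pos: [0.3573, 0.2618, 0.0895]
eef_rot: [-179.9, -0.0, -178.8]
contact_force: [0.5, 0.8, 0.3]
gripper_width: 0.0871
gripper_force: 0.0
.4553,-.1906,.007,-178.9 -> [-0.0888, -0.4542, 0.083] [-0.1, -0.0, 0.1]
```

I guessed the y sign before the script printed it, so the arm went the wrong way. It was at z = 0.09 and touched nothing. Going back.

```bash
python3 -m pendant '[[-0.09,-0.454,0,0,0,0],[-0.09,-0.454,0,0,0,0],[-0.09,-0.454,0,0,0,0],[-0.09,-0.454,0,0,0,0],[-0.09,-0.454,0,0,0,0],[-0.09,-0.454,0,0,0,0],[-0.09,-0.454,0,0,0,0],[-0.09,-0.454,0,0,0,0],[-0.09,-0.454,0,0,0,0],[-0.09,-0.454,0,0,0,0],[-0.09,-0.454,0,0,0,0],[-0.09,-0.454,0,0,0,0]]';python3 -m pendant '[[0,0,0,0,0,0],[0,0,0,0,0,0],[0,0,0,0,0,0]]';python3 d.py .4553,-.1906,.007,-178.9
```

```text
time_s: 20.23
tcp_pos: [0.4567, -0.1968, 0.0907]
eef_rot: [-179.9, 0.1, -179.2]
contact_force: [0.3, 0.0, 0.4]
gripper_width: 0.0878
gripper_force: 0.0
time_s: 20.48
tcp_pos: [0.4554, -0.1902, 0.0898]
eef_rot: [-180.0, 0.0, -178.9]
contact_force: [0.4, -0.1, -0.1]
gripper_width: 0.0878
gripper_force: 0.0
.4553,-.1906,.007,-178.9 -> [0.0001, -0.0004, 0.0828] [-0.0, 0.0, -0.0]
```

```bash
python3 -m pendant '[[0,0,0.03,0,0,0],[0,0,0.06,0,0,0],[0,0,0.075,0,0,0],[0,0,0.083,0,0,0],[0,0,0.083,0,0,0],[0,0,0.083,0,0,0]]'; python3 -m pendant '[[0,0,0,0,0,0],[0,0,0,0,0,0],[0,0,0,0,0,0],[0,0,0,0,0,0],[0,0,0,0,0,0],[0,0,0,0,0,0],[0,0,0,0,0,0],[0,0,0,0,0,0]]' 0.04 20; python3 -m pendant '[[0,0,-0.01,0,0,0],[0,0,-0.015,0,0,0],[0,0,-0.015,0,0,0],[0,0,-0.015,0,0,0]]';python3 d.py .4543,-.183,.008,-178.9
```

```text
time_s: 20.98
tcp_pos: [0.456, -0.1895, 0.0066]
eef_rot: [-180.0, -0.0, -178.8]
contact_force: [-0.2, -0.4, 0.4]
gripper_width: 0.0873
gripper_force: 0.0
time_s: 21.65
tcp_pos: [0.4557, -0.1902, 0.0063]
eef_rot: [-180.0, 0.0, -178.9]
contact_force: [-1.2, 1.8, 6.4]
gripper_width: 0.0553
gripper_force: 20.0
time_s: 21.98
tcp_pos: [0.4556, -0.1902, 0.0211]
eef_rot: [-180.0, 0.0, -178.9]
contact_force: [-0.5, -0.4, -0.7]
gripper_width: 0.055
gripper_force: 20.0
.4543,-.183,.008,-178.9 -> [0.0012, 0.0072, 0.0131] [-0.0, 0.0, -0.0]
```

```bash
python3 -m pendant '[[0.001,0.005,0,0,0,0],[0.0012,0.0072,0.006,0,0,0],[0.0012,0.0072,0.011,0,0,0],[0.0012,0.0072,0.0145,0,0,0],[0.0012,0.0072,0.0145,0,0,0],[0.0012,0.0072,0.0145,0,0,0]]'; python3 -m pendant '[[0,0,0,0,0,0],[0,0,0,0,0,0],[0,0,0,0,0,0],[0,0,0,0,0,0],[0,0,0,0,0,0]]' 0.088; python3 -m pendant '[[0,0,-0.03,0,0,0],[0,0,-0.07,0,0,0],[0,0,-0.1,0,0,0],[0,0,-0.1,0,0,0],[0,0,-0.1,0,0,0]]';python3 d.py .4347,-.0087,.07,-178.2
```

```text
time_s: 22.48
tcp_pos: [0.4539, -0.1829, 0.0059]
eef_rot: [-180.0, -0.1, -178.9]
contact_force: [0.5, 0.1, -0.8]
gripper_width: 0.0555
gripper_force: 20.0
time_s: 22.9
tcp_pos: [0.4542, -0.183, 0.0065]
eef_rot: [-180.0, -0.0, -178.9]
contact_force: [-0.1, 0.7, -0.1]
gripper_width: 0.0827
gripper_force: 0.0
time_s: 23.32
tcp_pos: [0.4556, -0.183, 0.1086]
eef_rot: [-180.0, 0.3, -178.9]
contact_force: [-0.2, -0.2, -0.7]
gripper_width: 0.0878
gripper_force: 0.0
.4347,-.0087,.07,-178.2 -> [0.0177, 0.1747, 0.0385] [-0.0, 0.3, -0.7]
```

Now the key, with the opening narrowed to 30 mm.

```bash
python3 -m pendant '[[0.018,0.175,0,0,0,-0.7],[0.018,0.175,0,0,0,-0.7],[0.018,0.175,0,0,0,-0.7],[0.018,0.175,0,0,0,-0.7],[0.018,0.175,0,0,0,-0.7],[0.018,0.175,0.038,0,0,-0.7],[0.018,0.175,0.06,0,0,-0.7],[0.018,0.175,0.06,0,0,-0.7],[0.018,0.175,0.06,0,0,-0.7]]' 0.03;python3 d.py .4347,-.0087,.002,-178.2;  python3 - <<'E'
from h import *
from plant import r
c=r.capture("wrist");cv2.imwrite("pics/w5.png",c["frame"][150:,:,::-1])
c=r.capture("top");pickle.dump(c,open("top5.pkl","wb"))
M=np.linalg.inv(c["cam_to_world"]);a=np.linspace(0,2*np.pi,90)
f=c["frame"].astype(int);roi=f[245:300,385:450];m=(roi[...,0]-roi[...,1]>110)
v,u=np.nonzero(m);c0=pickle.load(open("top4.pkl","rb"))["frame"].astype(int)[245:300,385:450];v0,u0=np.nonzero(c0[...,0]-c0[...,1]>110)
d=np.array([u.mean()-u0.mean(),v.mean()-v0.mean()]);print("px shift",d,len(u),len(u0));s=pix(c,411+d[0],270+d[1],.03)-pix(c,411,270,.03);print("shift",s)
E
```

```text
time_s: 24.07
tcp_pos: [0.4315, -0.009, 0.0454]
eef_rot: [-179.9, -0.3, -178.2]
contact_force: [-0.1, -0.1, -0.6]
gripper_width: 0.0339
gripper_force: 0.0
.4347,-.0087,.002,-178.2 -> [-0.0034, 0.0003, 0.0434] [-0.1, -0.3, 0.0]
px shift [-3.68548631  0.84137294] 512 516
shift [-0.00183408  0.00737023  0.        ]
```

View pics/w5.png

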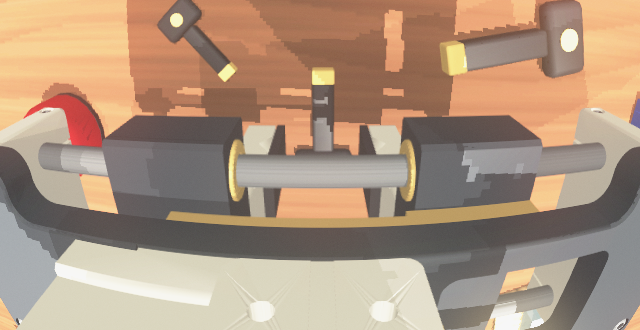

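The key's shaft is at (322,110), centred between the fingers, and the other keys are clear. The top camera puts the ruby cover at (0.4540, -0.1833), which is on target. Going down to grip the key.

```bash
python3 -m pendant '[[-0.002,0,0.015,0,0,0],[-0.002,0,0.03,0,0,0],[-0.002,0,0.036,0,0,0],[-0.002,0,0.036,0,0,0],[-0.002,0,0.036,0,0,0]]';python3 d.py .4347,-.0087,.004,-178.2
```

```text
time_s: 24.58
tcp_pos: [0.4352, -0.0084, 0.0112]
eef_rot: [-180.0, 0.0, -178.2]
contact_force: [0.7, 0.8, -0.9]
gripper_width: 0.0301
gripper_force: 0.0
.4347,-.0087,.004,-178.2 -> [0.0005, -0.0002, 0.0072] [-0.0, 0.0, -0.0]
```

```bash
python3 -m pendant '[[0,0,0.004,0,0,0],[0,0,0.007,0,0,0],[0,0,0.007,0,0,0]]'; python3 -m pendant '[[0,0,0,0,0,0],[0,0,0,0,0,0],[0,0,0,0,0,0],[0,0,0,0,0,0],[0,0,0,0,0,0],[0,0,0,0,0,0]]' 0 25; python3 -m pendant '[[0,0,-0.02,0,0,0],[0,0,-0.05,0,0,0],[0,0,-0.08,0,0,0],[0,0,-0.11,0,0,0],[0,0,-0.11,0,0,0],[0,0,-0.11,0,0,0]]'; python3 d.py .5322,-.1814,.115,-88.9
```

```text
time_s: 24.83
tcp_pos: [0.4349, -0.0083, 0.0034]
eef_rot: [-180.0, -0.0, -178.2]
contact_force: [-0.7, -0.0, -0.2]
gripper_width: 0.0297
gripper_force: 0.0
time_s: 25.33
tcp_pos: [0.435, -0.0083, 0.0036]
eef_rot: [-180.0, -0.0, -178.2]
contact_force: [-0.5, 0.5, 2.0]
gripper_width: 0.0116
gripper_force: 25.0
time_s: 25.83
tcp_pos: [0.4359, -0.0078, 0.1151]
eef_rot: [179.9, 0.2, -178.2]
contact_force: [-0.1, 0.7, -0.6]
gripper_width: 0.0115
gripper_force: 25.0
.5322,-.1814,.115,-88.9 -> [-0.0908, -0.1765, 0.0002] [-0.1, 0.2, -89.3]
```

```bash
python3 -m pendant '[[-0.091,-0.179,0,0,0,-89.3],[-0.091,-0.179,0,0,0,-89.3],[-0.091,-0.179,0,0,0,-89.3],[-0.091,-0.179,0,0,0,-89.3],[-0.091,-0.179,0,0,0,-89.3],[-0.091,-0.179,0,0,0,-89.3],[-0.091,-0.179,0,0,0,-89.3],[-0.091,-0.179,0,0,0,-89.3],[-0.091,-0.179,0,0,0,-89.3],[-0.091,-0.179,0,0,0,-89.3],[-0.091,-0.179,0,0,0,-89.3],[-0.091,-0.179,0,0,0,-89.3]]';python3 d.py .5322,-.1841,.04,-88.9
```

```text
time_s: 26.83
tcp_pos: [0.5303, -0.1843, 0.1117]
eef_rot: [179.8, -0.0, -97.2]
contact_force: [0.5, 0.7, 0.0]
gripper_width: 0.0116
gripper_force: 25.0
.5322,-.1841,.04,-88.9 -> [-0.0005, -0.0021, 0.0716] [0.2, -0.0, -8.3]
```

```bash
python3 -m pendant '[[0,-0.002,0.01,0,0,-7],[0,-0.002,0.03,0,0,-8.3],[0,-0.002,0.06,0,0,-8.3],[0,-0.002,0.08,0,0,-8.3],[0,-0.002,0.08,0,0,-8.3],[0,-0.002,0.08,0,0,-8.3]]'; python3 -m pendant '[[0,0,0,0,0,0],[0,0,0,0,0,0]]'; python3 d.py .5322,-.1841,.004,-88.9
```

```text
time_s: 27.33
tcp_pos: [0.5318, -0.1847, 0.0317]
eef_rot: [179.7, -0.0, -89.2]
contact_force: [0.8, -0.4, -0.5]
gripper_width: 0.0118
gripper_force: 25.0
time_s: 27.5
tcp_pos: [0.5343, -0.1847, 0.0346]
eef_rot: [-179.9, -0.0, -89.2]
contact_force: [0.3, 0.7, -0.1]
gripper_width: 0.0116
gripper_force: 25.0
.5322,-.1841,.004,-88.9 -> [-0.0007, 0.0021, 0.0306] [-0.1, -0.0, -0.3]
```

```bash
python3 -m pendant '[[-0.0007,0.002,0.012,0,0,-0.3],[-0.0007,0.002,0.022,0,0,-0.3],[-0.0007,0.002,0.028,0,0,-0.3],[-0.0007,0.002,0.0306,0,0,-0.3],[-0.0007,0.002,0.0306,0,0,-0.3],[-0.0007,0.002,0.0306,0,0,-0.3]]'; python3 d.py .5322,-.1841,.004,-88.9; python3 -m pendant '[[0,0,0,0,0,0],[0,0,0,0,0,0],[0,0,0,0,0,0],[0,0,0,0,0,0]]' 0.024; python3 -m pendant '[[0,0,-0.01,0,0,0],[0,0,-0.03,0,0,0],[0,0,-0.07,0,0,0],[0,0,-0.11,0,0,0],[0,0,-0.14,0,0,0],[0,0,-0.14,0,0,0]]'; python3 d.py .5,.15,.18,-88.9
```

```text
time_s: 28.0
tcp_pos: [0.5312, -0.184, 0.0035]
eef_rot: [180.0, -0.0, -88.9]
contact_force: [-2.2, 1.5, 5.8]
gripper_width: 0.0119
gripper_force: 25.0
.5322,-.1841,.004,-88.9 -> [0.0001, -0.001, -0.0005] [0.0, -0.0, 0.0]
time_s: 28.33
tcp_pos: [0.5315, -0.184, 0.0029]
eef_rot: [180.0, -0.0, -88.9]
contact_force: [0.1, -0.2, -0.0]
gripper_width: 0.0234
gripper_force: 0.0
time_s: 28.83
tcp_pos: [0.5353, -0.1846, 0.1509]
eef_rot: [-179.4, -0.1, -88.8]
contact_force: [1.7, 0.3, 0.1]
gripper_width: 0.0239
gripper_force: 0.0
.5,.15,.18,-88.9 -> [-0.3352, 0.028, -0.0303] [-0.6, -0.1, 0.1]
```

```bash
python3 -m pendant '[[-0.33,0.03,-0.03,0,0,0],[-0.33,0.03,-0.03,0,0,0],[-0.33,0.03,-0.03,0,0,0],[-0.33,0.03,-0.03,0,0,0],[-0.33,0.03,-0.03,0,0,0],[-0.33,0.03,-0.03,0,0,0],[-0.33,0.03,-0.03,0,0,0],[-0.33,0.03,-0.03,0,0,0],[-0.33,0.03,-0.03,0,0,0],[-0.33,0.03,-0.03,0,0,0],[-0.33,0.03,-0.03,0,0,0]]';python3 - <<'E'
from h import *
from plant import r
c=r.capture("top");pickle.dump(c,open("top6.pkl","wb"))
cv2.imwrite("pics/t6.png",cv2.resize(c["frame"][190:295,350:490,::-1],(800,600),interpolation=cv2.INTER_CUBIC))
E
```

```text
time_s: 29.75
tcp_pos: [0.4947, 0.1455, 0.173]
eef_rot: [180.0, -0.0, -88.8]
contact_force: [-0.3, -0.5, -0.3]
gripper_width: 0.0239
gripper_force: 0.0
```

View pics/t6.png

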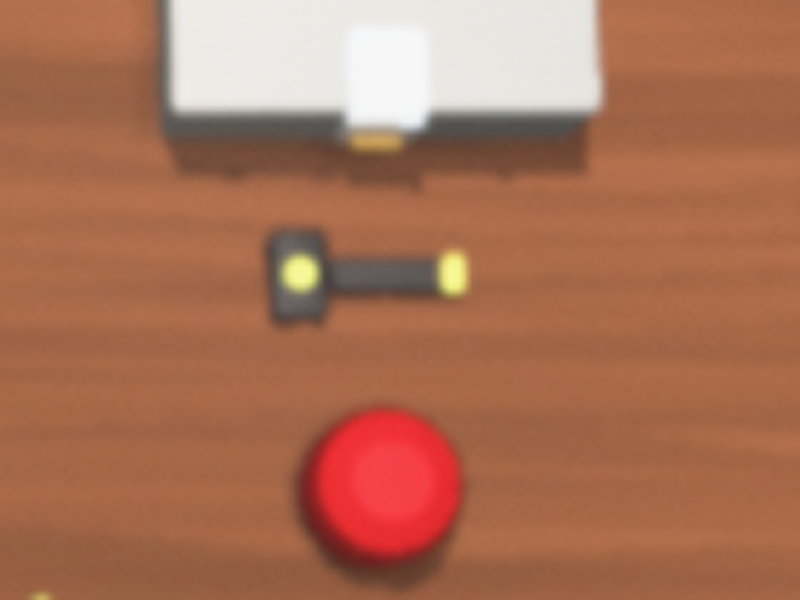

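Run:
```python
from h import *
c=pickle.load(open("top6.pkl","rb"))
def P(pts,h): return np.array([pix(c,350+a/5.714-.5,190+b/5.714-.5,h)[:2] for a,b in pts])
k=P([(268,277),(468,274)],.009);d=k[1]-k[0];print("key",k.mean(0),np.degrees(np.arctan2(d[1],d[0])),np.linalg.norm(d))
t=P([(172,112),(601,111)],.05);b=P([(168,137),(588,133)],0);print("wall top",t.mean(0),"bottom",b.mean(0))
C=np.array([.6372,-.1794]);w=np.radians(1.1);ex=np.array([np.cos(w),np.sin(w)]);ey=np.array([-ex[1],ex[0]])
for p in(k.mean(0),np.array([.4540,-.1833])):print("out",-(p-C)@ex-.055,"lat",(p-C)@ey)
for p in (t,b):
  d=p[1]-p[0];print(np.degrees(np.arctan2(d[1],d[0])))
```

```text
key [ 0.53067446 -0.18031001] -88.02313099278506 0.07192564390866289
wall top [ 0.5821783  -0.18058093] bottom [ 0.58424304 -0.18574207]
out 0.051523381033700404 lat 0.0011351765079058791
out 0.128241108486044 lat -0.0003823098296512526
-88.778833770495
-88.35509475877325
```

The key sits 51.5 mm out (50 wanted), within about 1 mm of the axis and 1° of parallel. The cover's near edge is about 100 mm from the wall, and the robot is clear. Handing in.

```bash
python3 -c "
from plant import r
print(r.close_job())"
```

```text
the job is handed in; nothing more can be done
None
```

The kit is laid out as asked and handed in at about 30 s: the frame and cap are within about 2 mm of the pad centre, the ruby cover stands about 100 mm from the safe's front wall on its axis, and the key lies 51.5 mm out (50 wanted) and within about 1° of parallel. The ruby cover landed 8 mm to one side on the first placing, so I moved it again before laying the key.

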